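# Close up the rebuilt cylinder head

### The job

Close up the top of this rebuilt cylinder head against dirt: first turn the loose yellow oil filler cap clockwise until it is fully home, then take the black coil cover from the bench, set it lengthwise over the row of ignition coils and press it straight down until both its pins snap into their clips and it sits flush. Finish while still holding the cover and pressing it firmly down on its seat; do not let go. Leave the spray can, oil bottle, ratchet and parts dish where they are.

Things in the scene. Friction and masses are not known exactly. Their poses are not given: they have to be found in the camera images.
- filler_cap (a joint): turn of the yellow quarter-turn oil filler cap on the end of the rocker cover: 0 = fully home (hard stop), grows as it is unscrewed anticlockwise seen from above; starts at 0.9 to 1.4 rad. A rubber seal gives it about 0.06 N m of drag; it stays where it is left and does not rise or come off.
- cap_wing (a point): Wing grip of the filler cap: an upright bar 12 mm thick (its x), 44 long (its y), 26 tall; this point is on the cap's turning axis, 11 mm below the wing's top and 15 mm above the round cap disc (47 mm across). Turns with the cap; when home the wing lies along the coil row, between two small red index ribs.
- cover_seat (a point): Where the middle of the cover's rim belongs: on the flat level top of the rocker cover's raised plinth (170 mm above the bench), at the middle coil. z up, y along the row of three coils towards the filler cap, x across. The plinth is 52 mm wide; beside it all lies at least 18 mm lower. The coils stand 23 mm above it. The filler cap's axis is 162 mm along +y.
- head: the aluminium cylinder head with its grey rocker cover, 180 x 340 mm, fixed on the bench on two battens; origin under its centre on the bench, y along the coil row towards the filler cap. It carries two steel spring clips on the plinth, 40 mm to either side of the middle coil, that take the pins of the cover.
- cover_mid (a point): Centre, half-way up, of the loose black coil cover: a shell open below, 54 mm wide (x), 224 long (y), 34 tall (z up), walls 3, 0.14 to 0.24 kg, lying right way up on its rim, 17 mm below this point. Best gripped across its width at mid-length (metal plate on top). Both ends are alike: either way round is right. When home, this point is 17 mm above cover_seat.
- coil_cover: The same cover; origin at the centre of its rim. Inside are two ball pins (14 mm balls, 2 mm above the rim) 40 mm either side of the middle. They meet the clips with the rim about 15 mm above the plinth; the push rises to about 12 N in all, falls away with the rim 8 mm above, then the clips pull the cover in until its rim lies on the plinth. The pins find the clips from about 3 mm off.
- spray_can: red spray can, 65 mm across, 180 mm tall, standing on the bench; origin at its foot. Leave alone.
- oil_bottle: grey oil bottle with blue label, 60 x 105 x 187 mm, standing; origin at its foot. Leave alone.
- ratchet: ratchet handle lying on the bench, 262 mm long (y), 28 mm high; origin on the bench. Leave alone.
- parts_dish: round steel dish with bolts, 116 mm across, 22 mm high; origin under its centre. Leave alone.
Not all that is in view belongs to the job. Leave any brown look-alike of the coil_cover alone.

How it is judged:
On the way, in this order (a step that is already met when the one before it is completed fails the run):
1. the filler cap is fully home (value of joint filler_cap below 0.1 rad), for 0.2 s.
2. the cover is snapped home, flush over the coils (z of cover_mid in the frame of cover_seat below 0.0195 m and horizontal distance between cover_mid and cover_seat below 0.006 m and angle between the z axis of cover_mid and the z axis of cover_seat, either way round below 0.04 rad and angle between the y axis of cover_mid and the y axis of cover_seat, either way round below 0.06 rad), for 0.2 s.
At the end, for the whole second after the job is handed in: Cap within 0.1 rad of home; cover snapped down, its centre under 19.5 mm above the seat point (flush: 17), within 6 mm sideways, level to 0.04 rad, in line to 0.06 rad; fingers still on the cover (over 2 N), which presses on the engine with over 5 N (all of step 2 and value of joint filler_cap below 0.1 rad and contact force between coil_cover and head above 5 N and contact force between the fingers and coil_cover above 2 N); the arm keeps its last pose, push and grip.
It fails at once if a bystander (spray can, oil bottle, ratchet, parts dish) is moved more than 30 mm or knocked over (distance of any of spray_can, oil_bottle, ratchet, parts_dish from where it was at the start of the episode above 0.03 m or angle between any of spray_can, oil_bottle, ratchet, parts_dish's own z axis and vertical above 0.4 rad).
It also fails if it takes over 64 s, if anything falls off the work surface, if the arm or the gripper's body presses on something with over 40 N, if the wrist force passes 120 N, or if a joint passes its speed limit or range.

### The arm

A 6-joint arm with a two-finger parallel gripper is mounted at the origin on the work surface. World frame = base frame: x ahead of the robot, y to its left, z up, the work surface at z = 0. Lengths are in m, angles in rad, forces in N, time in s.
With the tool pointing down it reaches from about 0.35 to 0.875 m from the base axis. Payload 4.2 kg.
Tool frame: the origin (TCP) lies on the centre line of the jaws, within the pads' length; the fingertips stand 11 mm ahead of it and the grasp point (between the pads) lies 8 mm behind it; z points along the fingers, x is the direction in which the jaws open and shut, and the axes are right-handed (so a half turn about z gives the same grasp; the last joint's range is limited). The gripper opens to 85 mm and grips with 20 to 120 N. Pads are 22 mm wide; open, the fingers measure 114 mm over their backs; the gripper's body (76 mm by 85 mm) begins 54 mm behind the grasp point. The pads swing forward as they close: fully open they stand 13 mm farther back than shut.
Start: joints at [-1.062, 0.385, 0.008, 0, -1.194, -0.259], TCP at [0.155, -0.606, 0.242] pointing down, gripper open.
Joint ranges: [-3.14, 3.14], [-1.21, 2.06], [-1.07, 1.41], [-3.16, 2.05], [-2.99, -0.16], [-3.1, 3.1]. Speed limits (rad/s): [2.79, 2.79, 3.14, 3.14, 3.14, 3.14].

### API

Orientations are given as a rotation vector (axis times angle).
In Python, from station import observe, snapshot, get_calibration, r, find_in, landmark_of gives the robot as it stands.
- The arm moves only by the tool servo_tool, never from a script. Its argument "targets" is a list that holds one entry, the list of rows, each a list of 4 numbers: the shift along the tool's x, y, z in m, then the turn about the tool's z in rad. A call has 1 to 20 rows; each row is the pose to reach, as a shift and turn from the pose commanded when the call began, along the tool's axes at that moment; what a row does not reach only later rows make up. A row lasts 1/8 s, in which the tool goes at most 62.5 mm and 10.7 degrees, less where a joint would pass 70% of its speed; a pose out of reach is approached as far as the arm can. A call with a gripper value outside its range is refused whole. "jaw" is the opening in per cent of the stroke, from 0 (shut) to 100 (fully open), set as the call begins (left out, the last holds). The fingers move at their own pace and stop on an object; "force" is the grip in N (left out, the last holds). Time passes only in rows, so rows that repeat a pose let the fingers close. It gives the time, the measured TCP pose, the force and the opening at its end, in the units of the state.
- observe(): the state, without advancing time (a new reading comes with each control period).
- snapshot(name): name is "scene" or "top" or "wrist"; returns (picture, depth): 384x512x3 uint8, red, green, blue; 384x512 float32, m along the optical axis (not along the pixel's ray), 0 where there is no reading.
- get_calibration(name): a dict with "intrinsics" (3x3 intrinsics, pixels), "view" (4x4, takes a point from world to camera coordinates). Camera axes: x right, y up, looking along -z (the intrinsics and any distortion apply to the point x, -y, -z); pixel columns grow to the right and rows downward; lengths in m; the calibration is good to about 2 mm. A picture is of the moment at which its call begins: read the wrist's pose just before it. get_calibration takes no time and is no camera call; for the wrist camera it gives the pose at the moment of the call.
- r.finish_job(): hands the job in, once; it reports no verdict.
Trained networks look in the newest picture that a camera, given by its name, has taken for a name from the list of things; names that differ only in an ending like _2 or _b are one class to them, and where a whole thing is asked for, a point or a joint stands for the part that bears it (a point fixed in the world has none). Each returns a list of dicts, best first, with "score" (0 to 1); they miss things now and then, are a little off and sometimes report something else, mostly with a low value. They report only what shows in the picture. A call takes as long as a camera call. They do not tell look-alikes from the thing itself.
- find_in(camera, thing): "box" ([left, top, right, bottom] in pixels, round what is visible of it).
- landmark_of(camera, thing): "location" ([column, row] in pixels: a listed point, or the origin of a listed thing).
The state is a dict: "time_s": time; "joints": joint angles; "qvel": joint speeds; "tau": joint torques, N m; "ee_pos": TCP position; "eef_rot": TCP orientation; "contact_force": force on the tool from outside, world axes, zero at the start; "torque": the same for the moment, N m; "opening": finger opening in m.
Only numpy, scipy, OpenCV 4.12 (cv2) and the standard library are available. Lean on these libraries where they do the work, as an engineer would, in place of code of your own. Each camera call takes 0.05 s, during which the arm holds its last target. There are 200 camera calls.

## Working session

There is one attempt and no reset: what is moved stays moved. The work goes in short steps, Python scripts to look and compute and a tool call to move; the robot and the scene stay as the last step left them, time stands still between calls to the robot, and variables do not carry over. Pictures are saved under pics/ and viewed, about 8 in all and at most 12, crops included, and the job is handed in when it is done.

Besides the shell and the picture viewer there is one more tool, called as a command line: name --argument value ..., lists and objects as JSON in quotes. servo_tool: Moves the arm, as the interface text tells. Its arguments: {"type":"object","properties":{"targets":{"type":"array","items":{"type":"array","items":{"type":"array","items":{"type":"number"}}}},"jaw":{"type":"number"},"force":{"type":"number"}},"required":["targets"]}

```bash
mkdir -p pics; cat > h.py <<'E'
import numpy as np, cv2
from station import observe, snapshot, get_calibration, r, find_in, landmark_of
from scipy.spatial.transform import Rotation as R
def world(cal,depth):
    K=np.array(cal["intrinsics"]);V=np.array(cal["view"]);h,w=depth.shape
    u,v=np.meshgrid(np.arange(w),np.arange(h))
    p=np.stack([(u-K[0,2])/K[0,0]*depth,-(v-K[1,2])/K[1,1]*depth,-depth,np.ones_like(depth)],-1)
    return (p@np.linalg.inv(V).T)[...,:3]
def ray(cal,px,z):
    K=np.array(cal["intrinsics"]);Vi=np.linalg.inv(np.array(cal["view"]))
    d=Vi[:3,:3]@np.array([(px[0]-K[0,2])/K[0,0],-(px[1]-K[1,2])/K[1,1],-1]);o=Vi[:3,3]
    return o+d*(z-o[2])/d[2]
def save(n,im): cv2.imwrite(f"pics/{n}.png",cv2.cvtColor(im,cv2.COLOR_RGB2BGR))
E
python3 - <<'E'
from h import *
np.set_printoptions(precision=4,suppress=True)
for c in ("top","scene"):
    im,d=snapshot(c);cal=get_calibration(c);W=world(cal,d);save(c,im);np.savez(c,im=im,d=d,W=W)
    print(c,{k:(np.array(v).tolist() if k!='view' else np.linalg.inv(np.array(v))[:3,3]) for k,v in cal.items()})
    for t in ("filler_cap","head","coil_cover","spray_can","oil_bottle","ratchet","parts_dish"):
        print(t,[(np.round(q["box"]).tolist(),round(q["score"],2)) for q in find_in(c,t)[:3]])
    for t,z in (("cap_wing",.2),("cover_seat",.17),("cover_mid",.017),("spray_can",0),("oil_bottle",0)):
        print(t,[(np.round(q["location"]).tolist(),round(q["score"],2),ray(cal,q["location"],z)) for q in landmark_of(c,t)[:3]])
print(observe())
E
python3 -c "
import cv2;cv2.imwrite('pics/both.png',cv2.resize(cv2.hconcat([cv2.imread('pics/top.png')]),(800,600)))"
```

```text
top {'intrinsics': [[363.5647390514165, 0.0, 256.0444615856769], [0.0, 363.5647390514165, 192.7080389648652], [0.0, 0.0, 1.0]], 'view': array([0.3473, 0.0483, 1.3744])}
filler_cap [([194.0, 195.0, 204.0, 210.0], 0.45)]
head [([191.0, 178.0, 291.0, 238.0], 0.69)]
coil_cover [([347.0, 232.0, 395.0, 291.0], 0.91), ([333.0, 193.0, 393.0, 219.0], 0.82)]
spray_can [([133.0, 214.0, 164.0, 239.0], 0.96)]
oil_bottle [([116.0, 162.0, 158.0, 187.0], 0.62), ([190.0, 197.0, 205.0, 210.0], 0.19)]
ratchet [([277.0, 142.0, 348.0, 154.0], 0.78)]
parts_dish [([230.0, 124.0, 257.0, 156.0], 0.92)]
cap_wing [([194.0, 203.0], 0.66, array([0.5267, 0.252 , 0.2   ]))]
cover_seat [([360.0, 208.0], 0.61, array([ 0.513 , -0.2981,  0.17  ])), ([244.0, 140.0], 0.27, array([0.7512, 0.0925, 0.17  ]))]
cover_mid [([373.0, 259.0], 0.73, array([ 0.3426, -0.3767,  0.017 ]))]
spray_can [([151.0, 227.0], 0.97, array([0.4674, 0.4477, 0.    ]))]
oil_bottle [([146.0, 180.0], 0.57, array([0.6489, 0.4768, 0.    ]))]
scene {'intrinsics': [[484.9934911807578, 0.0, 258.80602823886386], [0.0, 484.9934911807578, 191.5759901235658]
[... 738 characters left out ...]
0], 0.69, array([ 0.3237, -0.3569,  0.017 ]))]
spray_can [([348.0, 184.0], 0.72, array([0.4563, 0.4377, 0.    ]))]
oil_bottle [([365.0, 218.0], 0.98, array([0.6362, 0.4679, 0.    ])), ([275.0, 262.0], 0.55, array([0.8064, 0.0987, 0.    ]))]
{'time_s': 1.3, 'joints': array([-1.0624,  0.3847,  0.0079, -0.    , -1.194 , -0.2586]), 'qvel': array([-0.0004,  0.0028, -0.0001, -0.0009,  0.0005,  0.0014]), 'tau': array([  0.0003, -39.2088,  18.8612,   4.1905,  -0.0004,   0.    ]), 'ee_pos': array([ 0.1545, -0.6056,  0.2423]), 'eef_rot': array([-1.9275, -2.4808, -0.    ]), 'contact_force': array([-0.2824,  0.1424,  0.7336]), 'torque': array([-0.0069,  0.0103,  0.0055]), 'opening': 0.08527070909662707}
```

View pics/both.png

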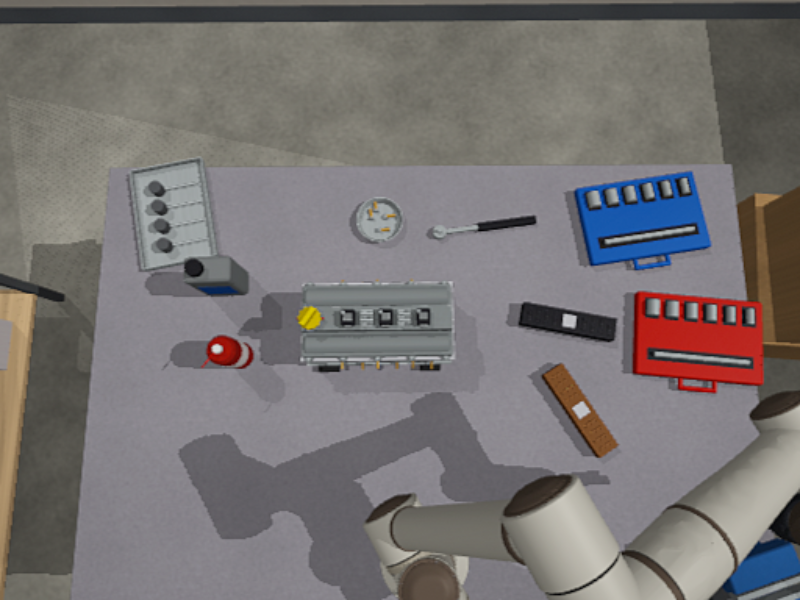

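View pics/scene.png

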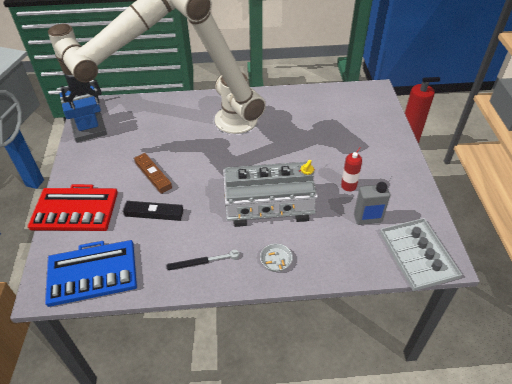

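Top view (800 px wide): head at (378,325), yellow cap at (310,318), black cover at (569,321), brown look-alike at (580,410). Next I measure them from depth.

```bash
cat > m.py <<'E'
from h import *
np.set_printoptions(precision=4,suppress=True)
def rect(P):
    (c,s,a)=cv2.minAreaRect((P[:,:2]*1000).astype(np.float32)); return np.array(c)/1000,np.array(s)/1000,a
def ana(im,W,cov=(.56,-.33)):
    hsv=cv2.cvtColor(im,cv2.COLOR_RGB2HSV)
    y=(abs(hsv[...,0].astype(int)-27)<6)&(hsv[...,1]>150)&(hsv[...,2]>80)&(W[...,2]>.12)&(W[...,2]<.25)
    P=W[y];print("yellow",y.sum())
    if len(P)>5:
        print(" all med",np.median(P,0),"zmax",P[:,2].max(),"zs",np.percentile(P[:,2],[5,25,50,75,95]))
        T=P[P[:,2]>P[:,2].max()-.012]
        if len(T)>3: print(" wing top",len(T),T.mean(0),rect(T))
    k=(np.hypot(W[...,0]-cov[0],W[...,1]-cov[1])<.16)&(W[...,2]>.027)&(W[...,2]<.045)
    n,l,st,ce=cv2.connectedComponentsWithStats(k.astype(np.uint8))
    for i in range(1,n):
        if st[i,4]>150: Q=W[l==i];print("cover",st[i],Q.mean(0),rect(Q),np.median(im[l==i],0))
    g=(W[...,2]>.1625)&(W[...,2]<.21)&(np.hypot(W[...,0]-.52,W[...,1]-.085)<.3)&~y
    n,l,st,ce=cv2.connectedComponentsWithStats(g.astype(np.uint8))
    for i in range(1,n):
        if st[i,4]>30: Q=W[l==i];print("plinth+coils",st[i],Q.mean(0),rect(Q),np.median(Q[:,2]))
E
python3 - <<'E'
from m import *
for c in ("top","scene"):
    z=np.load(c+".npz");print(c);ana(z["im"],z["W"])
    hd=(z["W"][...,2]>.08)&(z["W"][...,2]<.21)&(np.hypot(z["W"][...,0]-.52,z["W"][...,1]-.085)<.21); print("head",rect(z["W"][hd]))
E
```

```text
top
yellow 160
 all med [0.5265 0.2418 0.1879] zmax 0.2160369668957851 zs [0.1805 0.1848 0.1879 0.2097 0.2135]
 wing top 52 [0.5284 0.2425 0.2112] (array([0.5287, 0.2427]), array([0.0119, 0.0411]), 54.74479675292969)
cover [333 193  62  25 878] [ 0.5413 -0.3505  0.0354] (array([ 0.5418, -0.3515]), array([0.2252, 0.0548]), 79.1715087890625) [38. 38. 41.]
plinth+coils [ 193  195   97   17 1362] [0.529  0.0849 0.1762] (array([0.5309, 0.1008]), array([0.0532, 0.3223]), 0.5749524831771851) 0.1723056276290581
head (array([0.5313, 0.1015]), array([0.2059, 0.3414]), 0.28148284554481506)
scene
yellow 121
 all med [0.537  0.2437 0.1876] zmax 0.21494787151698458 zs [0.1793 0.184  0.1876 0.2035 0.211 ]
 wing top 32 [0.5304 0.2439 0.2083] (array([0.529, 0.243]), array([0.0147, 0.0416]), 54.881507873535156)
cover [123 201  60  16 649] [ 0.5424 -0.3497  0.0342] (array([ 0.5406, -0.3486]), array([0.2262, 0.0644]), 80.2159423828125) [45. 42. 47.]
plinth+coils [225 165  90  19 956] [0.5362 0.0894 0.1752] (array([0.5302, 0.1061]), array([0.0651, 0.3328]), 0.8705056309700012) 0.17186259795085834
head (array([0.5399, 0.1016]), array([0.3442, 0.1908]), 88.52236938476562)
```

```bash
cat >> h.py <<'E'
def rel(target,ang=None):
    """tool-frame shift and turn from present pose to world target, tool x at angle ang (mod pi nearest, tool down)"""
    o=observe();M=R.from_rotvec(o["eef_rot"]).as_matrix();s=M.T@(np.array(target)-o["ee_pos"])
    a=np.arctan2(M[1,0],M[0,0]);t=0 if ang is None else -((ang-a+np.pi/2)%np.pi-np.pi/2)
    print("now",np.round(o["ee_pos"],4),"xang",round(a,4),"q6",round(o["joints"][5],3),"shift",np.round(s,4),"turn",round(t,4),"| alt",round(t-np.pi*np.sign(t),4),"F",np.round(o["contact_force"],1),"open",round(o["opening"],4),"t",round(o["time_s"],2))
E
python3 - <<'E'
from h import *
rel((.5,-.25,.33)); rel((.5287,.2427,.33),.955)
E
```

```text
now [ 0.1545 -0.6056  0.2423] xang 1.8205 q6 -0.259 shift [ 0.2592  0.4227 -0.0877] turn 0 | alt 0.0 F [-0.3  0.1  0.7] open 0.0853 t 1.3
now [ 0.1545 -0.6056  0.2423] xang 1.8205 q6 -0.259 shift [ 0.7295  0.5722 -0.0877] turn 0.8655 | alt -2.276 F [-0.3  0.1  0.7] open 0.0853 t 1.3
```

servo_tool --targets '[[[0.032,0.053,-0.04,-0.15],[0.065,0.106,-0.088,-0.3],[0.097,0.159,-0.088,-0.45],[0.13,0.212,-0.088,-0.6],[0.162,0.265,-0.088,-0.75],[0.195,0.318,-0.088,-0.9],[0.227,0.37,-0.088,-1.05],[0.259,0.423,-0.088,-1.14],[0.259,0.423,-0.088,-1.14]]]' --jaw 60 --force 60

```text
time_s: 2.42
ee_pos: [0.5022, -0.2476, 0.33]
eef_rot: [-0.278, -3.129, -0.0]
contact_force: [-1.7, -0.0, -0.5]
opening: 0.051
```

```bash
python3 - <<'E'
from m import *
cal=get_calibration("wrist");im,d=snapshot("wrist");save("w1",im);W=world(cal,d)
Vi=np.linalg.inv(np.array(cal["view"]));print(Vi[:3,3],-Vi[:3,2])
ana(im,W)
rel((.5287,.2427,.33),.955)
E
```

```text
[ 0.4879 -0.3247  0.4611] [ 0.0537  0.303  -0.9515]
yellow 0
cover [ 182    0   50  167 7449] [ 0.5407 -0.3399  0.0336] (array([ 0.5425, -0.3329]), array([0.1903, 0.0543]), 79.21817016601562) [30. 28. 31.]
cover [ 292   50   35   62 1192] [ 0.4153 -0.3197  0.0334] (array([ 0.4068, -0.3172]), array([0.0458, 0.0541]), 32.37132263183594) [102.  59.  28.]
plinth+coils [ 236  344   51   28 1070] [ 0.5289 -0.0504  0.1687] (array([ 0.5295, -0.0477]), array([0.0267, 0.0522]), 89.8791275024414) 0.1692145213807363
now [ 0.5028 -0.2474  0.3299] xang 2.9639 q6 -0.009 shift [0.0612 0.4869 0.0001] turn -1.1327 | alt 2.0089 F [ 0.  -0.3  0.3] open 0.0511 t 2.48
```

View pics/w1.png

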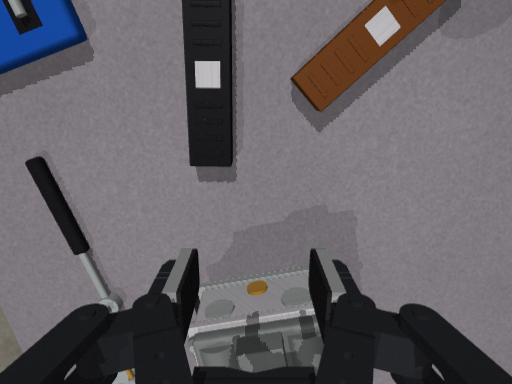

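Black cover (plate at px (208,75)) and brown one both clear; cover yaw 79.2° confirmed. On to the cap.

servo_tool --targets '[[[0.008,0.061,0,-0.15],[0.015,0.122,0,-0.3],[0.023,0.183,0,-0.45],[0.031,0.244,0,-0.6],[0.038,0.304,0,-0.75],[0.046,0.365,0,-0.9],[0.053,0.426,0,-1.05],[0.061,0.487,0,-1.133],[0.061,0.487,0,-1.133]]]'

```text
time_s: 3.6
ee_pos: [0.5281, 0.2425, 0.3292]
eef_rot: [1.443, -2.789, 0.0]
contact_force: [-0.1, 0.8, -0.7]
opening: 0.0515
```

```bash
python3 - <<'E'
from m import *
cal=get_calibration("wrist");im,d=snapshot("wrist");save("w2",im);W=world(cal,d)
ana(im,W)
print(find_in("wrist","filler_cap")[:1],[(q["score"],ray(cal,q["location"],.2025)) for q in landmark_of("wrist","cap_wing")[:2]])
rel((.5287,.2427,.2025),.955)
E
```

```text
yellow 2553
 all med [0.5295 0.2432 0.1848] zmax 0.21207356738315358 zs [0.1828 0.184  0.1848 0.2092 0.2107]
 wing top 823 [0.5289 0.2442 0.2097] (array([0.5276, 0.2451]), array([0.012 , 0.0435]), 55.728759765625)
plinth+coils [  216     0   296   204 17773] [0.5309 0.1169 0.1762] (array([0.5283, 0.1413]), array([0.2648, 0.0538]), 89.98253631591797) 0.1706559137184716
[{'box': [220.4, 155.3, 281.7, 221.7], 'score': 0.77}] [(0.76, array([0.5293, 0.244 , 0.2025])), (0.41, array([0.5192, 0.3296, 0.2025]))]
now [0.5281 0.2389 0.3303] xang -2.1911 q6 0.246 shift [-0.0035  0.0018  0.1278] turn -0.0045 | alt 3.1371 F [-0.9  0.1 -0.7] open 0.0516 t 3.75
```

View pics/w2.png

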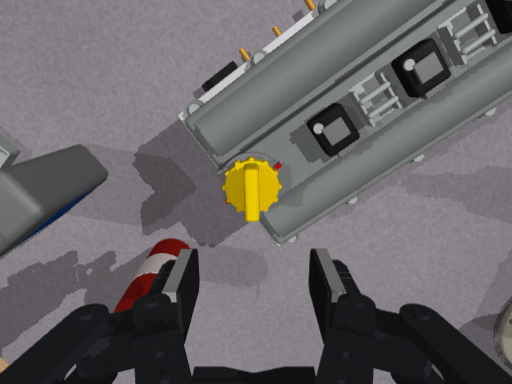

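```bash
python3 - <<'E'
from h import *
print(observe()["joints"]);rel((.5287,.2444,.201),.968);snapshot("wrist");rel((.5287,.2444,.201),.968)
E
```

```text
[ 7.04202553e-01  2.59710683e-01  4.57956084e-02  2.16069636e-04
 -1.35732596e+00  2.46254721e-01]
now [0.5281 0.2389 0.3303] xang -2.1911 q6 0.246 shift [-0.0049  0.0027  0.1293] turn -0.0175 | alt 3.1241 F [-0.9  0.1 -0.7] open 0.0516 t 3.75
now [0.5282 0.2385 0.3306] xang -2.1917 q6 0.246 shift [-0.0051  0.003   0.1296] turn -0.0181 | alt 3.1235 F [0.5 0.1 0.2] open 0.0513 t 3.8
```

servo_tool --targets '[[[-0.005,0.003,0.04,-0.018],[-0.005,0.003,0.08,-0.018],[-0.005,0.003,0.095,-0.018],[-0.005,0.003,0.095,-0.018]]]'

```text
time_s: 4.3
ee_pos: [0.5288, 0.2447, 0.2354]
eef_rot: [1.462, -2.78, 0.001]
contact_force: [0.1, 0.4, -0.3]
opening: 0.0508
```

```bash
python3 - <<'E'
from m import *
cal=get_calibration("wrist");im,d=snapshot("wrist");save("w3",im);W=world(cal,d)
ana(im,W)
rel((.5287,.2444,.201),.968)
E
```

```text
yellow 5458
 all med [0.5309 0.2424 0.1848] zmax 0.21230064488351216 zs [0.1825 0.1841 0.1848 0.2094 0.2108]
 wing top 1850 [0.5298 0.2436 0.2096] (array([0.5276, 0.2451]), array([0.012, 0.044]), 55.36183547973633)
plinth+coils [  204     0   308   252 25220] [0.5332 0.151  0.1755] (array([0.5283, 0.1698]), array([0.2083, 0.0536]), 89.95213317871094) 0.17031704274890885
now [0.5294 0.2453 0.2367] xang -2.1724 q6 0.257 shift [0.0012 0.0001 0.0357] turn 0.0012 | alt -3.1404 F [0.4 0.4 1.3] open 0.051 t 4.35
```

View pics/w3.png

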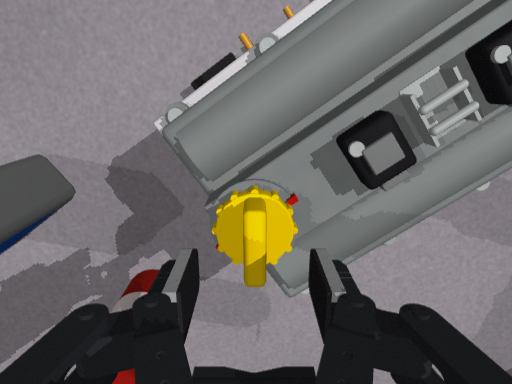

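Wing sits midway between the jaws (px 255,240). Descend, close.

servo_tool --targets '[[[0.0,0,0.02,0],[0.0,0,0.0355,0],[0.0,0,0.0355,0]]]'

```text
time_s: 4.72
ee_pos: [0.5283, 0.2455, 0.1995]
eef_rot: [1.464, -2.778, 0.0]
contact_force: [-0.7, -0.7, -0.5]
opening: 0.0511
```

servo_tool --targets '[[[0,0,0,0],[0,0,0,0],[0,0,0,0],[0,0,0,0]]]' --jaw 0 --force 50

```text
time_s: 5.22
ee_pos: [0.528, 0.2448, 0.2009]
eef_rot: [1.464, -2.778, 0.002]
contact_force: [-3.0, -4.1, 5.2]
opening: 0.0111
```

servo_tool --targets '[[[0,0,0,0.13],[0,0,0,0.26],[0,0,0,0.39],[0,0,0,0.52],[0,0,0,0.65],[0,0,0,0.78],[0,0,0,0.87],[0,0,0,0.94],[0,0,0,0.98],[0,0,0,0.98]]]'

```text
time_s: 6.48
ee_pos: [0.5277, 0.2446, 0.2009]
eef_rot: [-0.014, -3.14, 0.004]
contact_force: [-4.0, -4.0, 5.9]
opening: 0.0112
```

```bash
python3 - <<'E'
from m import *
o=observe();print(o["torque"]);rel((.5287,.2444,.201),0)
E
```

```text
[-1.1684  1.2309  0.3444]
now [0.5277 0.2446 0.2009] xang 3.133 q6 -0.722 shift [-0.001  -0.0002 -0.0001] turn -0.0086 | alt 3.133 F [-4.  -4.   5.9] open 0.0112 t 6.47
```

servo_tool --targets '[[[0,0,0,0.03],[0,0,0,0.03]]]'

```text
time_s: 6.72
ee_pos: [0.5277, 0.2446, 0.2009]
eef_rot: [-0.057, -3.14, 0.005]
contact_force: [-5.0, -4.4, 5.8]
opening: 0.0112
```

servo_tool --targets '[[[0,0,0,-0.01],[0,0,0,-0.01],[0,0,0,-0.01],[0,0,-0.04,-0.01],[0,0,-0.09,-0.01],[0,0,-0.13,-0.01],[0,0,-0.13,-0.01]]]' --jaw 60

```text
time_s: 7.6
ee_pos: [0.5299, 0.2467, 0.334]
eef_rot: [0.047, 3.134, 0.008]
contact_force: [-0.8, -0.4, -0.6]
opening: 0.0513
```

```bash
python3 - <<'E'
from m import *
cal=get_calibration("wrist");im,d=snapshot("wrist");save("w4",im);W=world(cal,d)
ana(im,W)
rel((.5287,.2444,.201),0)
E
```

```text
yellow 2501
 all med [0.5269 0.2427 0.1848] zmax 0.2120542523334782 zs [0.1827 0.184  0.1848 0.2092 0.2109]
 wing top 809 [0.527  0.2432 0.2097] (array([0.5271, 0.245 ]), array([0.0438, 0.0119]), 88.82615661621094)
plinth+coils [  218     0    71   203 10107] [0.5278 0.1646 0.1748] (array([0.527 , 0.1862]), array([0.1644, 0.0548]), 89.89814758300781) 0.17013786809637876
now [0.5289 0.2463 0.3313] xang 3.1115 q6 -0.743 shift [ 0.0005 -0.0023  0.1303] turn -0.0301 | alt 3.1115 F [-0.1  0.7 -1.3] open 0.0514 t 7.65
```

View pics/w4.png

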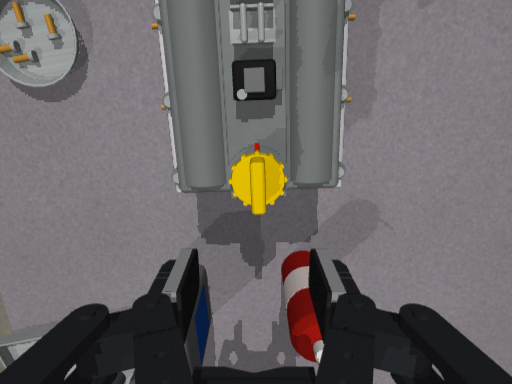

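servo_tool --targets '[[[0,-0.055,-0.02,0],[0,-0.11,-0.03,0],[0,-0.163,-0.03,-0.02],[0,-0.163,-0.03,-0.03],[0,-0.163,-0.03,-0.03]]]' --jaw 100

```text
time_s: 8.28
ee_pos: [0.5234, 0.0828, 0.3586]
eef_rot: [-0.001, -3.14, 0.001]
contact_force: [-0.0, 0.6, 0.9]
opening: 0.0854
```

```bash
python3 - <<'E'
from m import *
for i in range(2):
    cal=get_calibration("wrist");im,d=snapshot("wrist");W=world(cal,d)
    np.savez("w5",im=im,W=W)
    ana(im,W)
    print([(q["score"],ray(cal,q["location"],.17)) for q in landmark_of("wrist","cover_seat")[:2]])
# coil tops
c=(W[...,2]>.186)&(W[...,2]<.2)&(abs(W[...,0]-.528)<.03)
n,l,st,ce=cv2.connectedComponentsWithStats(c.astype(np.uint8))
for i in range(1,n):
    if st[i,4]>60: Q=W[l==i];print("coil",st[i],rect(Q),np.median(Q[:,2]))
save("w5",im)
rel((.5418,-.3505,.2),-.188)
E
```

```text
yellow 1659
 all med [0.5264 0.2386 0.1847] zmax 0.21203902759272664 zs [0.1789 0.1838 0.1847 0.2075 0.2107]
 wing top 483 [0.5268 0.2408 0.2091] (array([0.5268, 0.2441]), array([0.0441, 0.0113]), 89.90550231933594)
plinth+coils [  215     8    61   314 15919] [0.5285 0.0656 0.1755] (array([0.5277, 0.0961]), array([0.0548, 0.3121]), 0.2436884194612503) 0.17011084967602647
[(0.71, array([0.53  , 0.0827, 0.17  ]))]
yellow 1658
 all med [0.5268 0.2386 0.1847] zmax 0.211745500232835 zs [0.1787 0.1839 0.1847 0.2078 0.2107]
 wing top 485 [0.5268 0.2408 0.2092] (array([0.5268, 0.2441]), array([0.0437, 0.0113]), 89.86637878417969)
plinth+coils [  215     7    62   314 15943] [0.5285 0.0655 0.1755] (array([0.5286, 0.0965]), array([0.0547, 0.313 ]), 0.5818775296211243) 0.17010896792582736
[(0.6, array([0.5266, 0.0808, 0.17  ]))]
coil [ 226   67   41   37 1406] (array([0.5292, 0.0035]), array([0.0339, 0.0292]), 0.05245467647910118) 0.1888845201669619
coil [237 117   6  31 174] (array([0.5353, 0.043 ]), array([0.0262, 0.0046]), 89.29582977294922) 0.1882900292399183
coil [252 117   5  31 151] (array([0.5224, 0.043 ]), array([0.0263, 0.0036]), 89.9866714477539) 0.18864793844563682
coil [ 229  160   38   33 1109] (array([0.5283, 0.083 ]), array([0.0341, 0.0298]), 0.32725992798805237) 0.18876935901257558
coil [253 203   5  27 128] (array([0.5214, 0.1227]), array([0.0039, 0.0259]), 0.1419685035943985) 0.18848890195299695
coil [239 204   5  26 126] (array([0.5348, 0.123 ]), array([0.0261, 0.0039]), 89.44879150390625) 0.18843586563780115
coil [232 240  34  29 894] (array([0.5278, 0.1625]), array([0.0291, 0.0332]), 89.88665771484375) 0.1887327755553873
coil [244 306  11   9  84] (array([0.5275, 0.2235]), array([0.0106, 0.0031]), 6.37333345413208) 0.1934411645915878
now [0.5236 0.0839 0.3591] xang -3.1402 q6 -0.463 shift [-0.0177 -0.4343  0.1593] turn 0.1894 | alt -2.9522 F [-0.3  0.2  0.2] open 0.0855 t 8.47
```

View pics/w5.png

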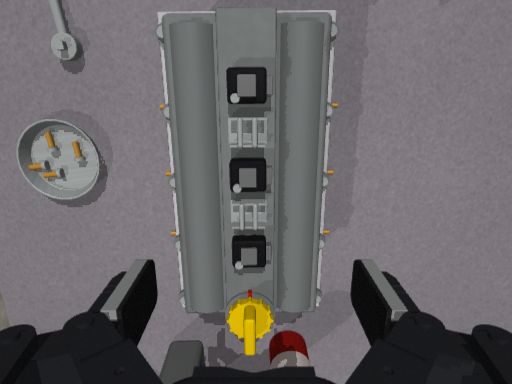

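Coils at y = 0.0035/0.083/0.1625 and clips at 0.043/0.123 with x ≈ 0.528: seat ≈ (0.5284, 0.083), yaw ≈ 0.009. The wing lies in line with the row. Now the cover.

servo_tool --targets '[[[-0.003,-0.06,0,0.03],[-0.005,-0.12,0,0.06],[-0.008,-0.18,0,0.09],[-0.01,-0.24,0,0.12],[-0.013,-0.3,0.02,0.15],[-0.015,-0.36,0.04,0.18],[-0.018,-0.415,0.06,0.189],[-0.018,-0.434,0.06,0.189],[-0.018,-0.434,0.06,0.189]]]'

```text
time_s: 9.6
ee_pos: [0.542, -0.3517, 0.2993]
eef_rot: [-0.298, -3.127, -0.0]
contact_force: [-0.3, 0.2, -0.7]
opening: 0.0852
```

```bash
python3 - <<'E'
from m import *
for i in range(2):
    cal=get_calibration("wrist");im,d=snapshot("wrist");W=world(cal,d);ana(im,W,(.542,-.35))
    print([(q["score"],ray(cal,q["location"],.017)) for q in landmark_of("wrist","cover_mid")[:2]])
w=(im.min(-1)>140)&(np.hypot(W[...,0]-.542,W[...,1]+.35)<.04);print("plate",w.sum(),W[w].mean(0),rect(W[w]))
save("w6",im)
rel((.5418,-.3505,.05),-.188)
E
```

```text
yellow 0
cover [ 231   57   50  187 8458] [ 0.5374 -0.3591  0.0336] (array([ 0.5393, -0.3495]), array([0.2241, 0.0541]), 79.21475219726562) [30. 28. 31.]
cover [ 340  120   50   71 1944] [ 0.406  -0.3247  0.0335] (array([ 0.3975, -0.3235]), array([0.068 , 0.0544]), 32.34670639038086) [107.  61.  28.]
[(0.77, array([ 0.3328, -0.3668,  0.017 ])), (0.59, array([ 0.5407, -0.3496,  0.017 ]))]
yellow 0
cover [ 232   56   49  186 8417] [ 0.5375 -0.3592  0.0336] (array([ 0.5392, -0.3497]), array([0.2226, 0.0541]), 79.21551513671875) [29. 28. 31.]
cover [ 340  119   50   71 1938] [ 0.4061 -0.3247  0.0334] (array([ 0.3976, -0.3236]), array([0.0679, 0.0543]), 32.332584381103516) [107.  61.  28.]
[(0.78, array([ 0.5398, -0.3528,  0.017 ])), (0.58, array([ 0.3326, -0.3636,  0.017 ]))]
plate 597 [ 0.539  -0.3498  0.0344] (array([ 0.5391, -0.3497]), array([0.0282, 0.0289]), 79.50634002685547)
now [ 0.5422 -0.3497  0.301 ] xang 2.9548 q6 0.136 shift [ 0.0007 -0.0009  0.251 ] turn 0.0012 | alt -3.1404 F [-0.   0.1  0.1] open 0.0853 t 9.8
```

View pics/w6.png

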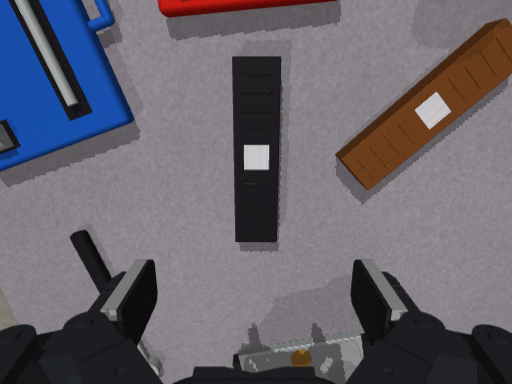

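servo_tool --targets '[[[0.003,-0.001,0.06,0.001],[0.003,-0.001,0.12,0.001],[0.003,-0.001,0.18,0.001],[0.003,-0.001,0.22,0.001],[0.003,-0.001,0.22,0.001]]]'

```text
time_s: 10.42
ee_pos: [0.537, -0.3496, 0.0773]
eef_rot: [-0.295, -3.121, -0.003]
contact_force: [-0.2, 0.4, 0.7]
opening: 0.0856
```

```bash
python3 - <<'E'
from m import *
cal=get_calibration("wrist");im,d=snapshot("wrist");W=world(cal,d);ana(im,W,(.54,-.35))
w=(im.min(-1)>140)&(np.hypot(W[...,0]-.54,W[...,1]+.35)<.03)&(W[...,2]<.04);print("plate",w.sum(),W[w].mean(0),rect(W[w]))
rel((.5392,-.3497,.016),-.188)
E
```

```text
yellow 0
cover [  190    14   115   358 34879] [ 0.5344 -0.3749  0.0337] (array([ 0.5379, -0.3569]), array([0.2082, 0.0543]), 79.20355987548828) [37. 35. 39.]
cover [ 421  165   91  131 6705] [ 0.4113 -0.3234  0.0332] (array([ 0.4012, -0.3217]), array([0.0601, 0.055 ]), 32.34369659423828) [111.  64.  30.]
plate 2590 [ 0.5393 -0.3496  0.0345] (array([ 0.5394, -0.3491]), array([0.0307, 0.0298]), 79.35356903076172)
now [ 0.5389 -0.3507  0.0801] xang 2.9537 q6 0.137 shift [-0.0002  0.0011  0.0641] turn 0.0001 | alt -3.1415 F [1.1 0.2 1. ] open 0.0856 t 10.47
```

servo_tool --targets '[[[0,0.001,0.04,0],[0,0.001,0.0635,0],[0,0.001,0.0635,0]]]'

```text
time_s: 10.85
ee_pos: [0.5395, -0.3504, 0.0176]
eef_rot: [0.296, 3.126, -0.001]
contact_force: [0.9, -0.2, -0.2]
opening: 0.0854
```

servo_tool --targets '[[[0,0,0,0],[0,0,0,0],[0,0,0,0],[0,0,0,0]]]' --jaw 0 --force 70

```text
time_s: 11.35
ee_pos: [0.5404, -0.3512, 0.0192]
eef_rot: [0.296, 3.123, -0.003]
contact_force: [0.2, 1.4, 6.6]
opening: 0.0527
```

servo_tool --targets '[[[0,0,-0.03,0],[0,0,-0.09,0],[0,0,-0.15,0],[0,0,-0.21,0],[0,0,-0.25,0],[0,0,-0.25,0],[0,0,-0.25,0]]]'

```text
time_s: 12.22
ee_pos: [0.5379, -0.35, 0.2656]
eef_rot: [-0.298, -3.126, -0.002]
contact_force: [-0.1, -0.6, -2.2]
opening: 0.0526
```

```bash
python3 - <<'E'
from m import *
rel((.5284,.083,.25),.009)
E
```

```text
now [ 0.5379 -0.35    0.2656] xang 2.9513 q6 0.136 shift [0.0913 0.4234 0.0162] turn -0.1993 | alt 2.9423 F [-0.1 -0.6 -2.2] open 0.0526 t 12.22
```

servo_tool --targets '[[[0.007,0.03,0,-0.02],[0.016,0.075,0,-0.04],[0.027,0.125,0,-0.065],[0.038,0.175,0,-0.09],[0.049,0.225,0,-0.11],[0.06,0.275,0,-0.14],[0.07,0.325,0,-0.16],[0.08,0.37,0,-0.18],[0.088,0.405,0,-0.199],[0.091,0.423,0,-0.199],[0.091,0.423,0,-0.199],[0.091,0.423,0,-0.199]]]'

```text
time_s: 13.72
ee_pos: [0.5289, 0.0812, 0.2657]
eef_rot: [0.013, -3.14, 0.001]
contact_force: [0.0, 0.5, -2.8]
opening: 0.0528
```

```bash
cat > c.py <<'E'
from m import *
def cov(n=None):
    o=observe();cal=get_calibration("wrist");im,d=snapshot("wrist");W=world(cal,d);z=o["ee_pos"][2]
    k=(W[...,2]>z+.003)&(W[...,2]<z+.04)&(np.hypot(W[...,0]-.528,W[...,1]-.083)<.16)&(abs(W[...,0]-.528)<.045)
    nn,l,st,ce=cv2.connectedComponentsWithStats(k.astype(np.uint8))
    for i in range(1,nn):
        if st[i,4]>400:
            Q=W[l==i];A=np.c_[Q[:,:2]-Q[:,:2].mean(0),np.ones(len(Q))];f=np.linalg.lstsq(A,Q[:,2],rcond=None)[0]
            print("cov",st[i],Q.mean(0),rect(Q),np.median(Q[:,2]),"slopes",f[:2],np.median(im[l==i],0))
    w=(im.min(-1)>130)&(abs(W[...,2]-z-.016)<.01)&(np.hypot(W[...,0]-.528,W[...,1]-.083)<.035);print("plate",w.sum(),W[w].mean(0) if w.any() else 0,rect(W[w]) if w.sum()>9 else 0)
    if n: save(n,im)
    rel((.5284,.083,.186),.009)
E
python3 -c "
from c import *
cov('w7')"
```

```text
cov [  117     0   278   372 59122] [0.5288 0.0387 0.2811] (array([0.5285, 0.048 ]), array([0.09  , 0.1429]), 1.139298439025879) 0.28021362284859996 slopes [-0.0062  0.0206] [45. 44. 48.]
plate 5556 [0.5282 0.0808 0.2811] (array([0.5281, 0.0833]), array([0.0655, 0.0326]), 1.2288776636123657)
now [0.529  0.081  0.2659] xang -3.134 q6 -0.448 shift [0.0005 0.002  0.0799] turn -0.0014 | alt 3.1402 F [-0.6 -0.  -1.6] open 0.0527 t 13.78
```

View pics/w7.png

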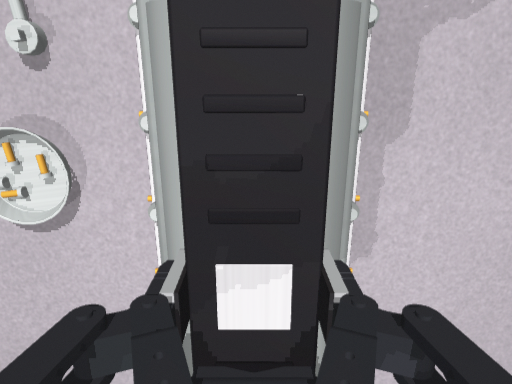

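```bash
cat > p.py <<'E'
from m import *
def plate():
    cal=get_calibration("wrist");im,d=snapshot("wrist");W=world(cal,d);z=observe()["ee_pos"][2]
    b=(im.min(-1)>200).astype(np.uint8);b[:, :200]=0;b[:,310:]=0
    n,l,st,ce=cv2.connectedComponentsWithStats(b);i=1+np.argmax(st[1:,4]);Q=W[l==i]
    print("plate",st[i],rect(Q),np.median(Q[:,2]))
    k=(abs(W[...,2]-z-.016)<.012);k[250:]=0
    n,l,st,ce=cv2.connectedComponentsWithStats(k.astype(np.uint8));i=1+np.argmax(st[1:,4]);Q=W[l==i]
    f=np.linalg.lstsq(np.c_[Q[:,:2]-Q[:,:2].mean(0),np.ones(len(Q))],Q[:,2],rcond=None)[0]
    (r_)=rect(Q);print("strip",st[i],r_,f)
    # centre line: mid of edges row by row
    ys=[];xs=[]
    for v in range(20,250,5):
        c=np.where(l[v]==i)[0]
        if len(c)>50: xs.append((W[v,c[1],0]+W[v,c[-2],0])/2);ys.append(W[v,c[len(c)//2],1])
    q=np.polyfit(ys,xs,1);print("centreline x at y=.083",np.polyval(q,.083),"yaw",-q[0])
    return im
E
python3 -c "
from p import *
plate();rel((.5284,.083,.186),.009)"
```

```text
plate [ 216  265   76   64 4754] (array([0.5289, 0.0503]), array([0.0298, 0.0951]), 0.7215411067008972) 0.2811733435420619
strip [  167     0   174   250 38946] (array([0.5291, 0.0196]), array([0.0546, 0.0856]), 0.4110337197780609) [-0.0051  0.      0.2804]
centreline x at y=.083 0.528532919609102 yaw 0.008463932356199034
now [0.5291 0.0809 0.2661] xang -3.1342 q6 -0.448 shift [0.0006 0.0021 0.0801] turn -0.0016 | alt 3.14 F [ 0.8 -0.9 -0.8] open 0.0523 t 13.82
```

```bash
python3 -c "
from p import *
cal=get_calibration('wrist')
print([ray(cal,p,.2805) for p in ((254,264.5),(254,329.5))]);rel((.5284,.083,.186),.009)"
```

```text
[array([0.5285, 0.068 , 0.2805]), array([0.5283, 0.0983, 0.2805])]
now [0.5291 0.0809 0.2661] xang -3.1342 q6 -0.448 shift [0.0006 0.0021 0.0801] turn -0.0016 | alt 3.14 F [ 0.8 -0.9 -0.8] open 0.0523 t 13.82
```

Cover plate centre at (0.5284, 0.0832), yaw 0.0085, level: aligned with the seat. Straight down.

servo_tool --targets '[[[0,0,0.02,0],[0,0,0.04,0],[0,0,0.055,0],[0,0,0.055,0]]]' --force 100

```text
time_s: 14.32
ee_pos: [0.5286, 0.0812, 0.2102]
eef_rot: [0.013, -3.139, 0.002]
contact_force: [0.5, -0.0, -0.4]
opening: 0.0521
```

servo_tool --targets '[[[0,0,0.005,0],[0,0,0.009,0],[0,0,0.013,0],[0,0,0.017,0],[0,0,0.017,0]]]'

```text
time_s: 14.95
ee_pos: [0.5292, 0.0819, 0.1962]
eef_rot: [-0.015, 3.14, 0.0]
contact_force: [-1.7, -1.2, 1.9]
opening: 0.0521
```

servo_tool --targets '[[[0,0,0.003,0],[0,0,0.006,0],[0,0,0.006,0],[0,0,0.006,0]]]'

```text
time_s: 15.45
ee_pos: [0.5291, 0.0821, 0.1894]
eef_rot: [-0.015, 3.141, -0.001]
contact_force: [-4.7, 0.1, 7.4]
opening: 0.0518
```

```bash
python3 -c "
from p import *
save('w8',plate());rel((.5284,.083,.186),.009);print(observe()['torque'])"
```

```text
plate [ 216  264   76   65 4781] (array([0.529 , 0.0514]), array([0.0297, 0.0951]), 0.8167275190353394) 0.2045378943271503
strip [  167     0   174   250 38901] (array([0.5293, 0.0207]), array([0.0545, 0.0857]), 0.4436832070350647) [-0.0036 -0.0001  0.2038]
centreline x at y=.083 0.5285115732851768 yaw 0.011064308036728403
now [0.5291 0.0821 0.1894] xang -3.1322 q6 -0.448 shift [0.0007 0.0009 0.0034] turn 0.0004 | alt -3.1412 F [-5.2  1.2  6.7] open 0.0518 t 15.5
[ 0.1087  1.2717 -0.1009]
```

Cover top at 0.2038 (0.170 + 0.034): flush. Press firmer.

servo_tool --targets '[[[0,0,0.003,0],[0,0,0.006,0],[0,0,0.006,0],[0,0,0.006,0],[0,0,0.006,0]]]'

```text
time_s: 16.12
ee_pos: [0.5291, 0.0821, 0.1892]
eef_rot: [-0.016, 3.138, -0.001]
contact_force: [-17.1, 1.7, 33.8]
opening: 0.0519
```

```bash
python3 -c "
from p import *
save('w8',plate());rel((.5284,.083,.186),.009);print(observe()['torque'])
cal=get_calibration('top');im,d=snapshot('top');W=world(cal,d);ana(im,W)
k=(W[...,2]>.195)&(W[...,2]<.215)&(abs(W[...,0]-.53)<.05)&(abs(W[...,1]-.08)<.14);print(rect(W[k]))"
```

```text
plate [ 216  264   77   65 4786] (array([0.5288, 0.0514]), array([0.0299, 0.0951]), 0.5507122278213501) 0.20447138525595876
strip [  168     0   173   250 38933] (array([0.5292, 0.0207]), array([0.0545, 0.0854]), 0.4607997238636017) [-0.0003 -0.0006  0.2037]
centreline x at y=.083 0.5285144355754162 yaw 0.009613028824373043
now [0.5291 0.0821 0.1893] xang -3.1314 q6 -0.449 shift [0.0007 0.0009 0.0033] turn 0.0012 | alt -3.1404 F [-16.7   2.7  33.3] open 0.0519 t 16.18
[ 0.6438  4.8572 -0.376 ]
yellow 0
plinth+coils [251 193  39  18 569] [ 0.5285 -0.0028  0.1954] (array([0.5312, 0.0034]), array([0.054 , 0.1282]), 0.4951503276824951) 0.20365304399266404
plinth+coils [227 206  16   6  47] [0.5065 0.1172 0.1966] (array([0.5091, 0.1222]), array([0.0124, 0.0505]), 1.8457084894180298) 0.20257040091798006
(array([0.5245, 0.0549]), array([0.0603, 0.1725]), 7.57659912109375)
```

View pics/w8.png

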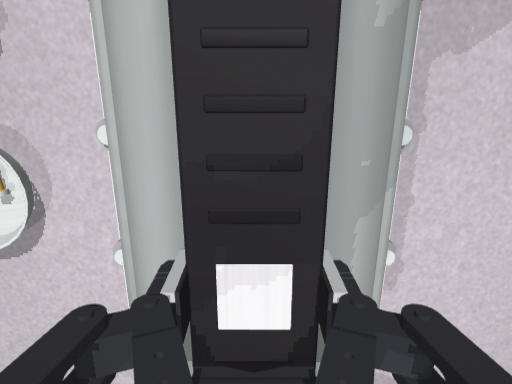

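Cover flush, level and in line; 33 N is more than needed, so I ease off a little and hand in.

servo_tool --targets '[[[0,0,-0.0025,0],[0,0,-0.0025,0],[0,0,-0.0025,0],[0,0,-0.0025,0]]]'

```text
time_s: 16.73
ee_pos: [0.5291, 0.0821, 0.1893]
eef_rot: [-0.015, 3.14, -0.001]
contact_force: [-12.6, 0.7, 22.5]
opening: 0.0523
```

```bash
python3 -c "
from p import *
plate();rel((.5284,.083,.186),.009)
F=observe()['contact_force'][2]
if F>12: print(r.finish_job())"
```

```text
plate [ 216  264   77   65 4779] (array([0.5292, 0.0515]), array([0.0298, 0.0953]), 1.1565842628479004) 0.20444930175406473
strip [  168     0   173   250 38927] (array([0.5291, 0.0207]), array([0.0545, 0.0855]), 0.586464524269104) [-0.0012 -0.0005  0.2037]
centreline x at y=.083 0.5285037753234241 yaw 0.010124142146816001
now [0.5291 0.0821 0.1893] xang -3.1318 q6 -0.449 shift [0.0007 0.0009 0.0033] turn 0.0008 | alt -3.1408 F [-12.    2.3  20.9] open 0.0525 t 16.77
the job is handed in; nothing more can be done
None
```

The job is handed in at about 16.8 s of the 64 s allowed. The filler cap is turned home, and the coil cover is snapped down and still held under load. No verdict was reported.

- **Filler cap:** I turned it about 1 rad clockwise until the torque jumped to 0.34 N m, against about 0.06 N m of seal drag. Afterwards the wing measured within about 0.02 rad of the coil row, in line with the red rib.
- **Cover position:** its top is at 0.2037 m, which matches flush at 0.204 m. Its centreline is about 0.1 mm from the seat in x. Yaw is 0.010 rad, against about 0.009 rad for the coil row, and it is level to about 0.001 rad. Along the row I measured its centre at 0.0832 m against the seat's 0.083 m, before pressing it down.
- **Final hold:** about 21 N down, gripped at a 100 N setting with the jaws 52 mm apart. About 12 N of sideways force remained. It peaked at 33 N down during the press, so I eased it back before handing in.

**Checks that disagreed or were not made:**
- The plate's fitted rectangle had wrong depth points along the row, so I took its centre from pixel rays instead.
- The last overhead picture was partly blocked by the arm. It could not confirm the cap or the whole cover, so those rest on the wrist camera and the forces.
- I did not re-measure the spray can, oil bottle, ratchet or dish. I kept the path clear of them and felt no unexpected contact.

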